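Post a battery pack through the sprung flap of the collection bin and log it

TASK

Take the black battery pack out of the opened housing, leaving the other parts where they are, and push it through the sprung flap of the grey collection bin until it has dropped inside and the flap has shut. Then log it: push the piece counter up against its bench stop and press its button right in against the stop, then let go, with the counter left standing flat at the stop. Do not shift or upset the heat sink, the drive or the spray can.

Things in the scene. Friction and masses are not known exactly. Their poses are not given: they have to be found in the camera images.
- pack_center (a point): Centre of the loose black battery pack: a block 30 (x) x 140 (y) x 70 mm (z, up), 0.32 kg, standing on its long edge on the housing floor; its top is 35 mm above this point. Grip it across the 30 mm. The heat sink stands 10 to 14 mm from its +x face beside part of its length and blocks a finger there; its -x face has 20 mm or more free, then only the 25 mm high drive.
- tray: Opened grey plastic housing, fixed: a shallow tray 260 (x) x 200 (y) mm, 26 mm high, walls and floor 4 mm. Origin: centre of its underside, on the bench. It holds pack, heat sink and drive.
- heatsink: Loose finned aluminium heat sink (bystander), 40 (x) x 50 (y) x 55 mm high. Origin: centre of its underside. Must stay where it is.
- drive: Loose flat steel disk drive (bystander), 70 (x) x 100 (y) x 25 mm high, lying in the housing on the -x side of the pack. Origin: centre of its underside. Must stay where it is.
- can: Loose upright spray can (bystander), 52 mm diameter, 160 mm tall, standing on the bench between robot, housing and bin. Origin: centre of its underside. Must stay where it is and upright.
- bin: Grey steel collection bin, fixed, 256 (x) x 200 (y) mm. Origin: centre of its underside; its -x side looks to the robot. Front wall 150 mm high at x = -128 mm; from there a face slopes up at 30 deg to the flat top, 220 mm high, from x = -7 mm on. The slot is in mid-slope. Inside, a guide plate runs 70 mm inwards, at right angles to the face, along the slot's lower edge.
- slot (a point): Centre of the slot in the sloping face's outer surface; axes as the bin. 160 mm long (bin y), 44 mm wide (up the slope). The way in is square to the face: (sin 30, 0, -cos 30) deg in bin axes. The pack's 140 mm goes along the slot, its 70 mm along the way in. Let go half-way, the pack stays pinched by the flap; it drops once its rear edge is pushed about 45 mm past the face.
- flap (a joint): Angle of the sprung steel flap (158 x 46 mm) that closes the slot: 0 shut, grows as it swings inwards, to 1.4 rad. Hinged along the slot's upper edge; about 1.5 N at its free edge starts it opening and 2.5 N holds it at 1.2 rad; it shuts by itself.
- counter: Loose piece counter: a white plastic box 110 (x) x 70 (y) x 46 mm high, 0.22 kg, with a black window on top. Origin: centre of its underside. Its black round button is in the middle of its -x end; it lies on the bench 12 to 50 mm short of the stop, its +x end towards it.
- button_face (a point): Centre of the outer face of the counter's button, 16 mm out from the counter's -x end when not pressed and 25 mm above the counter's underside; axes as the counter. The button is 36 mm in diameter and is pushed in the counter's +x direction, level.
- button (a joint): Travel of the button: 0 out, 0.008 m fully in. Sprung: 2.4 N starts it, 5.6 N brings it fully in; it comes back out by itself. The counter slides on the bench at about 1 to 2.5 N, so it must be against the stop for a full press.
- stop: Fixed dark steel bench stop: an upright bar 20 (x) x 120 (y) x 40 mm high. Origin: centre of the bar's underside, on the bench. Its -x face, 10 mm from the origin, is what the counter's +x end is pushed against; behind it a 4 mm thick foot.
Mind the look-alikes: they are no part of the job. Leave any turquoise look-alike of the counter alone.

How it is judged (in metres and radians):
On the way, in this order (a step that is already met when the one before it is completed fails the run):
1. the pack itself, in the slot, swings the flap open (over 0.6 rad, its centre within 65 mm of the slot) (value of joint flap above 0.6 rad and distance between pack_center and slot below 0.065 m), for 0.05 s.
2. the pack is down inside the bin and the flap has shut (x of pack_center in the frame of bin between -0.13 and 0.13 m and y of pack_center in the frame of bin between -0.1 and 0.1 m and z of pack_center in the frame of bin between 0 and 0.13 m and value of joint flap below 0.08 rad), for 0.2 s.
3. the counter's button is pressed in (over 6 mm) with the counter bearing on the stop (value of joint button above 0.006 m and contact force between counter and stop above 1 N), for 0.05 s.
At the end, for the whole second after the job is handed in: Pack centre inside the bin, under 130 mm high; flap under 0.08 rad; button out (under 2 mm); counter flat (0.1 rad), still, its centre 50 to 85 mm before the stop centre (65 is touching) and within 50 mm sideways; heat sink, drive and can moved under 30 mm, can upright (all of step 2 and value of joint button below 0.002 m and angle between counter's own z axis and vertical below 0.1 rad and x of counter in the frame of stop between -0.085 and -0.05 m and y of counter in the frame of stop between -0.05 and 0.05 m and linear speed of counter below 0.02 m/s and distance of each of heatsink, drive, can from where it was at the start of the episode below 0.03 m and angle between can's own z axis and vertical below 0.2 rad).
It fails at once if a bystander (heat sink, drive, spray can) is shifted by more than 30 mm (distance of any of heatsink, drive, can from where it was at the start of the episode above 0.03 m).
It fails at once if the spray can or the counter is knocked over (angle between any of can, counter's own z axis and vertical above 0.5 rad).
It also fails if it takes over 67 s, if anything falls off the work surface, if the arm or the gripper's body presses on something with over 40 N, if the wrist force passes 120 N, or if a joint passes its speed limit or range.

ROBOT

A 6-joint arm with a two-finger parallel gripper is mounted at the origin on the work surface. World frame = base frame: x ahead of the robot, y to its left, z up, the work surface at z = 0. Lengths are in m, angles in degrees, forces in N, time in s.
With the tool pointing down it reaches from about 0.35 to 0.875 m from the base axis. Payload 4.2 kg.
Tool frame: the origin (TCP) lies at the very end of the fingers, on their centre line; the grasp point (between the pads) lies 19 mm behind it; z points along the fingers, y is the line along which they close (so a half turn about z gives the same grasp; the last joint's range is limited). The gripper opens to 87 mm and grips with 3 to 60 N. Pads are 19 mm wide; open, the fingers measure 117 mm over their backs; the gripper's body (75 mm by 190 mm) begins 51 mm behind the grasp point.
Start: joints at [-56.345, 22.042, 0.453, 0, -68.411, -14.817], TCP at [0.202, -0.591, 0.223] pointing down, gripper open.
Joint ranges: [-179.83, 179.83], [-69.29, 118.12], [-61.27, 80.66], [-181.25, 117.63], [-171.15, -9.14], [-177.46, 177.46]. Speed limits (degrees/s): [159.86, 159.86, 180, 180, 180, 180].

INTERFACE

Orientations are given as a 3x3 rotation matrix whose columns are the frame's x, y, z axes.
In Python, from station import monitor, cams, ticket gives the robot as it stands.
- The arm moves only by the tool drive_tool, never from a script. Its argument "moves" is a list of rows, each an object with "delta_pos": the shift along the tool's x, y, z in mm, a list of three; "turn": the turn about the tool's z in rad; "claw": the opening, from 0 (shut) to 1 (fully open). A call has 1 to 12 rows; each row shifts and turns the commanded pose from where the row before left it, along the tool's axes as they then stand; what a row does not reach is not made up. A row lasts 1/8 s, in which the tool goes at most 62.5 mm and 10.7 degrees, less where a joint would pass 70% of its speed; a pose out of reach is approached as far as the arm can. A call is refused whole if a number of a shift passes 62.5 or a number of a turn 0.188, either way. A call with a gripper value outside its range is refused whole. The fingers move at their own pace and stop on an object; the grip force is fixed at half the most. Time passes only in rows, so rows that do not move let the fingers close. It gives the time, the measured TCP pose, the force, the opening and the grip force at its end, in the units of the state.
- monitor.sense(): the state, without advancing time (a new reading comes with each control period).
- cams.capture(name): name is "side" or "top" or "wrist"; returns a dict with "color" (384x512x3 uint8, red, green, blue), "range_z" (384x512 float32, m along the optical axis (not along the pixel's ray), 0 where there is no reading), "vertical_fov" (degrees; the focal length in pixels is half the picture's height over the tangent of half this angle, whatever the lens; pixels are square), "cx", "cy" (the principal point, pixels), "dist" ([k1, k2, p1, p2, k3] as OpenCV has them; the pictures are not rectified), "extrinsics" (4x4, takes a point from camera to world coordinates). Camera axes: x right, y down, z forward; pixel columns grow to the right and rows downward; lengths in m; the calibration is good to about 2 mm. A picture is of the moment at which its call begins.
- ticket.finish_job(): hands the job in; it is judged then, once.
The state is a dict: "time_s": time; "joints": joint angles; "joint_velocities": joint speeds; "effort": joint torques, N m; "tcp_pos": TCP position; "ee_rot": TCP orientation; "wrist_force": force on the tool from outside, world axes, zero at the start; "moment": the same for the moment, N m; "gripper_width": opening from 0.0 (shut) to 1.0 (fully open); "gripper_force": force on a finger pad.
Only numpy, scipy, OpenCV 4.12 (cv2) and the standard library are available. Lean on these libraries where they do the work, as an engineer would, in place of code of your own. Each camera call takes 0.05 s, during which the arm holds its last target. There are 200 camera calls.

## Working session

There is one attempt and no reset: what is moved stays moved. The work goes in short steps, Python scripts to look and compute and a tool call to move; the robot and the scene stay as the last step left them, time stands still between calls to the robot, and variables do not carry over. Pictures are saved under pics/ and viewed, at most 14 in all, crops included, and the job is handed in when it is done.

Besides the shell and the picture viewer there is one more tool, called after "Call:" as a command line: name --argument value ..., lists and objects as JSON in quotes. drive_tool: Moves the arm, as the interface text tells. Its arguments: {"type":"object","properties":{"moves":{"type":"array","items":{"type":"object","properties":{"delta_pos":{"type":"array","items":{"type":"number"}},"turn":{"type":"number"},"claw":{"type":"number"}}}}},"required":["moves"]}

```bash
ls; mkdir -p pics
python3 - <<'E'
from station import monitor,cams
import cv2,numpy as np
s=monitor.sense();print({k:np.round(v,3).tolist() for k,v in s.items()})
for n in("side","top"):
    c=cams.capture(n);np.savez(f"pics/{n}0.npz",**c);cv2.imwrite(f"pics/{n}0.png",c["color"][...,::-1])
    print(n,c["vertical_fov"],c["cx"],c["cy"],c["dist"],np.round(c["extrinsics"],3).tolist())
E
```

```text
pics
{'time_s': 0.0, 'joints': [-56.346, 22.09, 0.378, -0.029, -68.411, -14.817], 'joint_velocities': [0.0, 0.078, -0.046, -0.053, 0.0, 0.003], 'effort': [-0.002, -39.066, 18.741, 4.22, 0.011, -0.0], 'tcp_pos': [0.202, -0.591, 0.221], 'ee_rot': [[-0.946, -0.323, -0.001], [-0.323, 0.946, 0.002], [0.0, 0.002, -1.0]], 'wrist_force': [-0.454, 0.634, -0.506], 'moment': [0.017, 0.04, 0.074], 'gripper_force': 0.0, 'gripper_width': 1.001}
side 47.35749193361447 256.9733305452875 191.3985134595139 [-0.07802012  0.          0.          0.          0.        ] [[-0.989, -0.079, 0.126, 0.371], [-0.148, 0.631, -0.762, 0.867], [-0.019, -0.772, -0.635, 0.917], [0.0, 0.0, 0.0, 1.0]]
top 46.42352498159787 249.42802275401257 189.19562344257903 [-0.05767217  0.          0.          0.          0.        ] [[-0.001, -0.985, 0.172, 0.219], [-1.0, 0.001, -0.003, -0.021], [0.002, -0.172, -0.985, 1.732], [0.0, 0.0, 0.0, 1.0]]
```

View pics/top0.png

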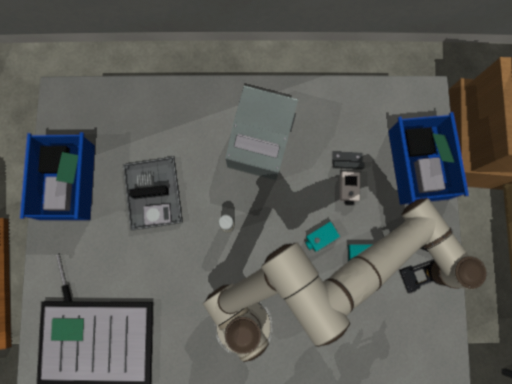

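View pics/side0.png

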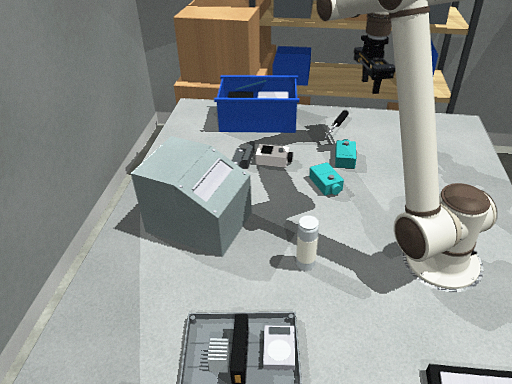

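The top view shows the tray at (153,193), with the heat sink at (145,178), pack at (150,190) and drive at (158,213). The bin is at (262,130), can at (226,216), white counter at (349,187) and stop at (348,160). The side view agrees. Next I'll measure from the range images.

```bash
cat > h.py <<'E'
import numpy as np,cv2
def cloud(c):
    h,w=c["range_z"].shape; f=h/2/np.tan(np.radians(float(c["vertical_fov"]))/2)
    K=np.array([[f,0,float(c["cx"])],[0,f,float(c["cy"])],[0,0,1]])
    v,u=np.mgrid[0:h,0:w]
    n=cv2.undistortPoints(np.stack([u,v],-1).reshape(-1,1,2).astype(float),K,np.asarray(c["dist"],float)).reshape(h,w,2)
    z=c["range_z"]; P=np.dstack([n[...,0]*z,n[...,1]*z,z]); E=c["extrinsics"]
    W=P@E[:3,:3].T+E[:3,3]; W[z==0]=np.nan; return W
def box(m,W=None):
    p=np.argwhere(m)
    return p
def rect(xy):
    r=cv2.minAreaRect((xy*1000).astype(np.float32)); return np.round(r[0],1),np.round(r[1],1),round(r[2],1)
E
python3 - <<'E'
from h import *
for n in("top","side"):
    c=np.load(f"pics/{n}0.npz");W=cloud(c);col=c["color"].astype(int);x,y,z=W[...,0],W[...,1],W[...,2]
    v,u=np.mgrid[0:384,0:512]
    R={"top":dict(tray=(120,150,190,235),bin=(222,80,302,178),can=(212,195,240,235),counter=(335,170,365,207),stop=(328,148,368,172)),
       "side":dict(tray=(170,305,310,384),bin=(125,130,260,255),can=(290,210,325,272),counter=(250,138,300,172),stop=(230,138,258,172))}[n]
    for k,(a,b,d,e) in R.items():
        m=(u>=a)&(u<d)&(v>=b)&(v<e)
        def rep(lbl,mm):
            p=W[mm]; 
            if len(p)>5: print(n,lbl,len(p),rect(p[:,:2]),"z",np.round(np.percentile(p[:,2],[5,50,95]),3))
        if k=="tray":
            rep("tray",m&(z>.012)&(z<.03)); rep("pack",m&(z>.066)&(z<.085)); rep("sink",m&(z>.045)&(z<.064)); rep("drive",m&(col.min(-1)>140)&(z>.022)&(z<.04))
        if k=="bin":
            rep("all",m&(z>.1));rep("flattop",m&(z>.213)&(z<.23))
            mm=m&(z>.155)&(z<.21); p=W[mm]; ce=p.mean(0); nrm=np.linalg.svd(p-ce,full_matrices=False)[2][2]; nrm*=np.sign(nrm[2]);print("slope",ce,nrm,np.degrees(np.arccos(nrm[2])),"az",np.degrees(np.arctan2(nrm[1],nrm[0])))
            r=(p-ce)@nrm; print(np.std(r))
            sat=col.min(-1)
            for t in (190,200,210): rep("bright%d"%t,mm&(col.mean(-1)>t))
        if k=="can": rep("can",m&(z>.1)); rep("cantop",m&(z>.15))
        if k=="counter": rep("counter",m&(z>.038)&(z<.055)); rep("cnt low",m&(z>.012)&(z<.04))
        if k=="stop": rep("stop",m&(z>.033)&(z<.05))
for n,(a,b,d,e) in dict(top=(120,150,370,235)).items():
    im=cv2.imread(f"pics/{n}0.png")
    cr=np.hstack([cv2.resize(im[b:e,120:190],None,fx=5,fy=5),cv2.resize(im[b-5:e-5,320:380],None,fx=5,fy=5)]);cv2.imwrite("pics/crop0.png",cr)
E
```

```text
top tray 780 (array([517.1, 366. ]), array([330. , 229.7]), 11.2) z [0.013 0.024 0.029]
top pack 304 (array([525.7, 361.4]), array([ 76.7, 140.4]), 5.8) z [0.068 0.074 0.081]
top sink 133 (array([527.3, 362.7]), array([ 83.7, 141.1]), 5.1) z [0.047 0.055 0.062]
top drive 171 (array([419.6, 343.8]), array([55.4, 55.9]), 3.7) z [0.025 0.03  0.037]
top all 4423 (array([708.6, -69.7]), array([206.8, 266.6]), 74.6) z [0.152 0.215 0.225]
top flattop 2313 (array([756.4, -79.8]), array([200.8, 165.5]), 74.3) z [0.215 0.221 0.227]
slope [ 0.64042893 -0.05080781  0.18154647] [-0.36507825  0.06646744  0.92860107] 21.782212726901008 az 169.6815453315196
0.00905102790641719
top can 185 (array([375.1,  59.2]), array([48.5, 49.4]), 45.8) z [0.12  0.159 0.166]
top cantop 158 (array([375.1,  59.2]), array([46.1, 46.4]), 0.4) z [0.153 0.16  0.166]
top counter 512 (array([ 518.5, -412.4]), array([ 68.7, 126.7]), 87.1) z [0.04  0.047 0.053]
top cnt low 109 (array([ 525.5, -413.5]), array([ 70.6, 141.7]), 86.6) z [0.016 0.034 0.04 ]
top stop 156 (array([ 612.1, -410.5]), array([115.4,  22.1]), 86.9) z [0
[... 733 characters left out ...]
-47.9]), array([206.8, 106. ]), 76.3) z [0.159 0.179 0.207]
side bright200 787 (array([637.6, -46.8]), array([201.4,  96.1]), 74.4) z [0.169 0.181 0.201]
side bright210 711 (array([629.5, -47.9]), array([194.3,  77.9]), 75.4) z [0.171 0.182 0.201]
side can 555 (array([376.6,  64.8]), array([51.9, 51.1]), 5.5) z [0.105 0.147 0.161]
side cantop 252 (array([376.7,  63.1]), array([48.9, 46.6]), 78.1) z [0.151 0.159 0.162]
side counter 426 (array([ 539.4, -409.7]), array([ 87.5, 169.9]), 78.1) z [0.039 0.045 0.05 ]
side cnt low 291 (array([ 540.8, -407.8]), array([ 84.9, 171.7]), 75.7) z [0.013 0.028 0.039]
side stop 140 (array([ 597.6, -407.8]), array([122.1,  49.6]), 87.9) z [0.035 0.04  0.044]
```

View pics/crop0.png

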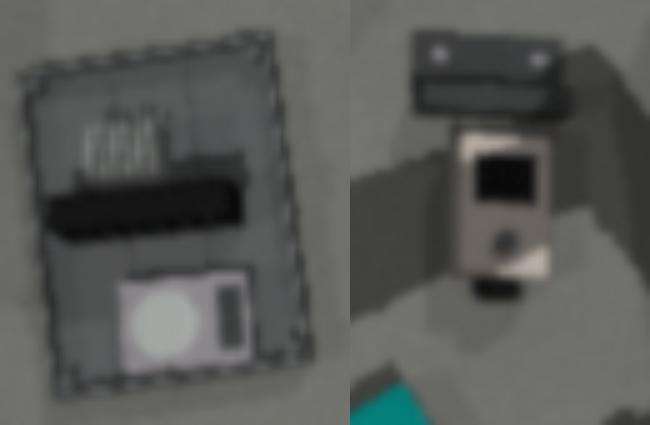

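The crop shows the heat sink beside the +y (left) part of the pack, ending at about column 160 of 50–243. That leaves the pack's −y half free for a finger. The counter is about 20 mm short of the stop, button towards the robot.

```bash
cat >> h.py <<'E'
def rows(p,R,target,ang=None,step=50,tstep=.16):
    """net tool-frame shift (mm) without turning, turn (rad), and row count"""
    d=R.T@(np.asarray(target)-p)*1000; 
    t=0
    if ang is not None:
        cur=np.degrees(np.arctan2(R[1,1],R[0,1])); t=-np.radians((ang-cur+180)%360-180)
    print("tool d",np.round(d,1),"turn",round(t,3),"rows",int(np.ceil(max(np.linalg.norm(d)/step,abs(t)/tstep))))
E
python3 - <<'E'
from h import *
c=np.load("pics/top0.npz");Wt=cloud(c).reshape(-1,3);s=np.load("pics/side0.npz");Ws=cloud(s).reshape(-1,3)
for nm,W in(("top",Wt),("side",Ws)):
    W=W[np.isfinite(W[:,2])]
    # bin: all pts above .145
    m=(W[:,0]>.53)&(W[:,0]<.9)&(abs(W[:,1]+.07)<.2)&(W[:,2]>.148)&(W[:,2]<.226)
    P=W[m]; r=rect(P[:,:2]); print(nm,r)
    a=np.radians(-15.4);R=np.array([[np.cos(a),-np.sin(a)],[np.sin(a),np.cos(a)]])
    q=(P[:,:2]-[.708,-.067])@R
    k=(q[:,0]<-25)&(q[:,0]>-110)&(abs(q[:,1])<.09) if False else (q[:,0]<-.025)&(q[:,0]>-.11)&(abs(q[:,1])<.095)
    A=np.c_[q[k],np.ones(k.sum())]; z=P[k,2]
    for _ in range(4):
        co=np.linalg.lstsq(A,z,rcond=None)[0]; res=z-A@co; g=abs(res)<.004; A,z=A[g],z[g]
    print("slope z=",np.round(co,4),g.sum(), "expected",.15+.128*np.tan(np.pi/6),.577)
    print("x ext",np.percentile(q[:,0],[.3,99.7]),"y",np.percentile(q[:,1],[.3,99.7]))
    # tray things in pack frame
    a=np.radians(6.1);R=np.array([[np.cos(a),-np.sin(a)],[np.sin(a),np.cos(a)]])
    q=(W[:,:2]-[.5017,.3623])@R
    t=(abs(q[:,0])<.14)&(abs(q[:,1])<.11)
    k=t&(q[:,0]>.022)&(W[:,2]>.052)&(W[:,2]<.064); print("sink",np.percentile(q[k],[1,50,99],axis=0).round(3).tolist())
    k=t&(q[:,0]<-.03)&(q[:,0]>-.115)&(abs(q[:,1])<.08)&(W[:,2]>.027)&(W[:,2]<.032); print("drive",np.percentile(q[k],[1,50,99],axis=0).round(3).tolist())
from station import monitor
s=monitor.sense();p,R=np.array(s["tcp_pos"]),np.array(s["ee_rot"])
a=np.radians(6.1);g=np.array([.5017,.3623])+np.array([-np.sin(a),np.cos(a)])*-.03
print(g);rows(p,R,[.45,-.3,.35],186.1);rows(p,R,[g[0],g[1],.2],186.1)
E
```

```text
top (array([708.6, -69.7]), array([206.8, 266.6]), 74.6)
slope z= [0.5741 0.0033 0.2229] 799 expected 0.2239008344562721 0.577
x ext [-0.13041182  0.13047597] y [-0.10369538  0.0996951 ]
sink [[0.028, -0.013], [0.047, 0.009], [0.067, 0.037]]
drive [[-0.115, -0.073], [-0.083, -0.03], [-0.052, 0.025]]
side (array([707.6, -65.8]), array([208.1, 265.8]), 74.8)
slope z= [0.5888 0.0055 0.224 ] 1384 expected 0.2239008344562721 0.577
x ext [-0.13005994  0.12852862] y [-0.09874352  0.10413302]
sink [[0.027, -0.014], [0.046, 0.015], [0.066, 0.039]]
drive [[-0.114, -0.069], [-0.082, -0.015], [-0.051, 0.029]]
[0.50488792 0.33246986]
tool d [-329.   195.5 -128.1] turn -1.349 rows 9
tool d [-585.1  776.1   23. ] turn -1.349 rows 20
```

Call:
drive_tool --moves '[{"delta_pos": [0, 0, -14], "turn": -0.15, "claw": 1}, {"delta_pos": [0, 0, -14], "turn": -0.15, "claw": 1}, {"delta_pos": [0, 0, -14], "turn": -0.15, "claw": 1}, {"delta_pos": [0, 0, -14], "turn": -0.15, "claw": 1}, {"delta_pos": [0, 0, -14], "turn": -0.15, "claw": 1}, {"delta_pos": [0, 0, -14], "turn": -0.15, "claw": 1}, {"delta_pos": [0, 0, -14], "turn": -0.15, "claw": 1}, {"delta_pos": [0, 0, -14], "turn": -0.15, "claw": 1}, {"delta_pos": [0, 0, -14], "turn": -0.15, "claw": 1}]'

```text
time_s: 1.23
tcp_pos: [0.2018, -0.5912, 0.3483]
ee_rot: [[0.113, -0.994, -0.0], [-0.994, -0.113, 0.001], [-0.001, 0.0, -1.0]]
wrist_force: [-0.5, 0.5, -0.2]
gripper_width: 1.0
gripper_force: 0.0
```

```bash
cat > now.py <<'E'
from h import *; from station import monitor; import sys
s=monitor.sense();p,R=np.array(s["tcp_pos"]),np.array(s["ee_rot"])
print(round(s["time_s"],2),"tcp",p.round(4),"yawY",np.degrees(np.arctan2(R[1,1],R[0,1])).round(2),"j",np.round(s["joints"],0),"F",np.round(s["wrist_force"],1),"w",round(s["gripper_width"],3),"gf",round(s["gripper_force"],1))
for a in sys.argv[1:]:
    t=[float(v) for v in a.split(",")]; rows(p,R,t[:3],t[3] if len(t)>3 else None)
E
python3 now.py .45,-.3,.35,186.1 .505,.3325,.2,186.1
```

```text
1.23 tcp [ 0.2018 -0.5912  0.3483] yawY -173.53 j [-56.  19.  14.  -0. -85.  63.] F [-0.5  0.5 -0.2] w 1.0 gf 0.0
tool d [-261.4 -279.4   -1.4] turn 0.007 rows 8
tool d [-883.5 -405.4  149.4] turn 0.007 rows 20
```

Call:
drive_tool --moves '[{"delta_pos": [-37, -40, 0], "turn": 0.007, "claw": 1}, {"delta_pos": [-37, -40, 0], "claw": 1}, {"delta_pos": [-37, -40, 0], "claw": 1}, {"delta_pos": [-37, -40, 0], "claw": 1}, {"delta_pos": [-37, -40, 0], "claw": 1}, {"delta_pos": [-37, -40, 0], "claw": 1}, {"delta_pos": [-37, -40, 0], "claw": 1}]'

```text
invalid input
```

Call:
drive_tool --moves '[{"delta_pos": [-52, -10, 0], "claw": 1}, {"delta_pos": [-52, -10, 0], "claw": 1}, {"delta_pos": [-52, -10, 0], "claw": 1}, {"delta_pos": [-52, -10, 0], "claw": 1}, {"delta_pos": [-52, -10, 0], "claw": 1}, {"delta_pos": [-52, -10, 0], "claw": 1}, {"delta_pos": [-52, -10, 0], "claw": 1}, {"delta_pos": [-52, -10, 0], "claw": 1}, {"delta_pos": [-52, -10, 0], "claw": 1}, {"delta_pos": [-52, -10, 40], "claw": 1}, {"delta_pos": [-52, -10, 40], "claw": 1}, {"delta_pos": [-52, -10, 40], "claw": 1}]'

```text
invalid input
```

```bash
python3 now.py .505,.3325,.15,186.1
python3 - <<'E'
from h import *
from station import cams
c=cams.capture("wrist");np.savez("pics/w1.npz",**c);cv2.imwrite("pics/w1.png",c["color"][...,::-1])
W=cloud(c).reshape(-1,3);P=W[(W[:,2]>.068)&(W[:,2]<.08)&(abs(W[:,0]-.5)<.06)&(abs(W[:,1]-.36)<.1)]
if len(P)>20: print(len(P),rect(P[:,:2]),np.median(P[:,2]))
E
```

```text
1.23 tcp [ 0.2018 -0.5912  0.3483] yawY -173.53 j [-56.  19.  14.  -0. -85.  63.] F [-0.5  0.5 -0.2] w 1.0 gf 0.0
tool d [-883.4 -405.5  199.4] turn 0.007 rows 20
```

View pics/w1.png

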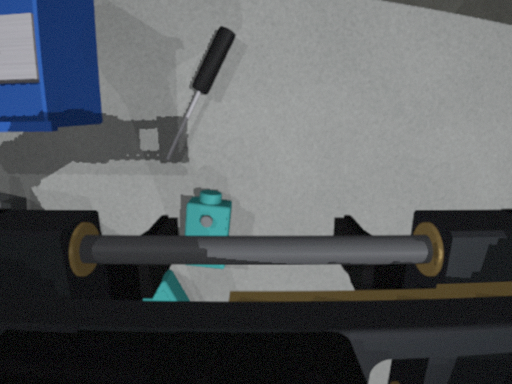

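The moves were refused because every row needs a turn. The wrist view still shows the start area, with a screwdriver-like tool at (205,75) and the turquoise look-alike at (208,225). I'll resend with turns.

Call:
drive_tool --moves '[{"delta_pos": [-37, -40, 0], "turn": 0.007, "claw": 1}, {"delta_pos": [-37, -40, 0], "turn": 0, "claw": 1}, {"delta_pos": [-37, -40, 0], "turn": 0, "claw": 1}, {"delta_pos": [-37, -40, 0], "turn": 0, "claw": 1}, {"delta_pos": [-37, -40, 0], "turn": 0, "claw": 1}, {"delta_pos": [-37, -40, 0], "turn": 0, "claw": 1}, {"delta_pos": [-37, -40, 0], "turn": 0, "claw": 1}]'

```text
time_s: 2.15
tcp_pos: [0.4547, -0.3036, 0.348]
ee_rot: [[0.099, -0.995, -0.001], [-0.995, -0.099, 0.0], [-0.001, 0.001, -1.0]]
wrist_force: [0.3, -1.0, -0.1]
gripper_width: 1.001
gripper_force: 0.0
```

Call:
drive_tool --moves '[{"delta_pos": [-52, -10, 0], "turn": 0, "claw": 1}, {"delta_pos": [-52, -10, 0], "turn": 0, "claw": 1}, {"delta_pos": [-52, -10, 0], "turn": 0, "claw": 1}, {"delta_pos": [-52, -10, 0], "turn": 0, "claw": 1}, {"delta_pos": [-52, -10, 0], "turn": 0, "claw": 1}, {"delta_pos": [-52, -10, 0], "turn": 0, "claw": 1}, {"delta_pos": [-52, -10, 0], "turn": 0, "claw": 1}, {"delta_pos": [-52, -10, 0], "turn": 0, "claw": 1}, {"delta_pos": [-52, -10, 0], "turn": 0, "claw": 1}, {"delta_pos": [-52, -10, 40], "turn": 0, "claw": 1}, {"delta_pos": [-52, -10, 40], "turn": 0, "claw": 1}, {"delta_pos": [-52, -10, 40], "turn": 0, "claw": 1}]'

```text
time_s: 3.65
tcp_pos: [0.5093, 0.3198, 0.2339]
ee_rot: [[0.099, -0.995, -0.0], [-0.995, -0.099, -0.0], [0.0, 0.0, -1.0]]
wrist_force: [0.1, -0.1, 0.5]
gripper_width: 1.001
gripper_force: 0.0
```

```bash
python3 now.py .505,.3325,.15,186.1
python3 - <<'E'
from h import *
from station import cams
c=cams.capture("wrist");np.savez("pics/w2.npz",**c);cv2.imwrite("pics/w2.png",c["color"][...,::-1])
W=cloud(c).reshape(-1,3);P=W[(W[:,2]>.068)&(W[:,2]<.08)&(abs(W[:,0]-.5)<.06)&(abs(W[:,1]-.36)<.1)]
if len(P)>20: print(len(P),rect(P[:,:2]),np.median(P[:,2]))
E
```

```text
3.65 tcp [0.5093 0.3198 0.2339] yawY -174.33 j [ 48.  19.  -2.  -0. -69. -42.] F [ 0.1 -0.1  0.5] w 1.001 gf 0.0
tool d [-13.1   2.9  83.9] turn -0.008 rows 2
2503 (array([504.8, 360.6]), array([ 29.5, 140.3]), 6.3) 0.07287346419983243
```

View pics/w2.png

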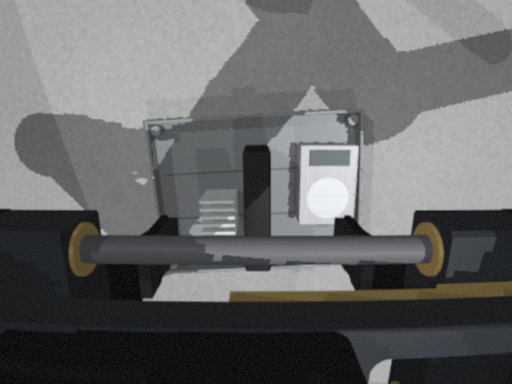

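The wrist view shows the pack upright at (257,145–270), the heat sink to its lower left (218,210) and the drive to its right. Nothing blocks the fingers at the upper (−y) part. I'll go down and grip.

Call:
drive_tool --moves '[{"delta_pos": [-6, 1, 40], "turn": -0.009, "claw": 1}, {"delta_pos": [-6, 1, 50], "turn": 0, "claw": 1}, {"delta_pos": [0, 0, 45], "turn": 0, "claw": 1}, {"delta_pos": [0, 0, 29], "turn": 0, "claw": 1}, {"delta_pos": [0, 0, 20], "turn": 0, "claw": 1}, {"delta_pos": [0, 0, 0], "turn": 0, "claw": 0.6}, {"delta_pos": [0, 0, 0], "turn": 0, "claw": 0}, {"delta_pos": [0, 0, 0], "turn": 0, "claw": 0}, {"delta_pos": [0, 0, 0], "turn": 0, "claw": 0}, {"delta_pos": [0, 0, 0], "turn": 0, "claw": 0}]'

```text
time_s: 4.95
tcp_pos: [0.5065, 0.3302, 0.0521]
ee_rot: [[0.11, -0.994, 0.001], [-0.994, -0.11, 0.001], [-0.001, -0.001, -1.0]]
wrist_force: [-0.3, -0.5, -0.2]
gripper_width: 0.516
gripper_force: 0.0
```

Call:
drive_tool --moves '[{"delta_pos": [0, 0, 0], "turn": 0, "claw": 0}, {"delta_pos": [0, 0, 0], "turn": 0, "claw": 0}, {"delta_pos": [0, 0, 0], "turn": 0, "claw": 0}, {"delta_pos": [0, 0, 0], "turn": 0, "claw": 0}, {"delta_pos": [0, 0, 0], "turn": 0, "claw": 0}, {"delta_pos": [0, 0, 0], "turn": 0, "claw": 0}]'

```text
time_s: 5.7
tcp_pos: [0.5065, 0.3302, 0.0517]
ee_rot: [[0.11, -0.994, 0.0], [-0.994, -0.11, 0.0], [-0.0, -0.0, -1.0]]
wrist_force: [0.8, 0.2, 1.4]
gripper_width: 0.342
gripper_force: 29.9
```

Gripped. I'll lift straight up, fast enough but smooth.

Call:
drive_tool --moves '[{"delta_pos": [0, 0, -10], "turn": 0, "claw": 0}, {"delta_pos": [0, 0, -20], "turn": 0, "claw": 0}, {"delta_pos": [0, 0, -30], "turn": 0, "claw": 0}, {"delta_pos": [0, 0, -40], "turn": 0, "claw": 0}, {"delta_pos": [0, 0, -40], "turn": 0, "claw": 0}, {"delta_pos": [0, 0, -40], "turn": 0, "claw": 0}, {"delta_pos": [0, 0, -40], "turn": 0, "claw": 0}, {"delta_pos": [0, 0, -30], "turn": 0, "claw": 0}, {"delta_pos": [0, 0, -20], "turn": 0, "claw": 0}, {"delta_pos": [0, 0, 0], "turn": 0, "claw": 0}]'

```text
time_s: 6.95
tcp_pos: [0.5064, 0.3303, 0.3229]
ee_rot: [[0.11, -0.994, 0.002], [-0.994, -0.11, 0.002], [-0.002, -0.002, -1.0]]
wrist_force: [-0.4, 0.4, -3.7]
gripper_width: 0.34
gripper_force: 29.9
```

```bash
python3 now.py
python3 - <<'E'
from h import *
from station import cams,monitor
s=monitor.sense();p,R=np.array(s["tcp_pos"]),np.array(s["ee_rot"])
c=cams.capture("side");np.savez("pics/s3.npz",**c)
cv2.imwrite("pics/s3.png",c["color"][...,::-1])
W=cloud(c); m=(W[...,2]>.2)&(W[...,2]<p[2]+.04)&(np.linalg.norm(W[...,:2]-p[:2],axis=-1)<.13)&(c["color"].max(-1)<70)
q=(W[m]-p)@R   # tool coords
for lo in np.arange(-.06,.13,.02):
    k=(q[:,0]>lo)&(q[:,0]<lo+.02)
    if k.sum()>5: print(round(lo,2),k.sum(),"y",q[k,1].min().round(3),q[k,1].max().round(3),"z",np.percentile(q[k,2],[1,99]).round(3))
E
```

```text
6.95 tcp [0.5064 0.3303 0.3229] yawY -173.7 j [ 48.  17.   7.  -0. -80. -42.] F [-0.4  0.4 -3.7] w 0.34 gf 29.9
-0.06 173 y -0.013 0.017 z [-0.024  0.022]
-0.04 162 y -0.013 0.017 z [-0.024  0.02 ]
-0.02 305 y -0.025 0.027 z [-0.04   0.001]
0.0 119 y -0.014 0.015 z [-0.025  0.034]
0.02 40 y -0.013 0.011 z [-0.024 -0.02 ]
```

View pics/s3.png

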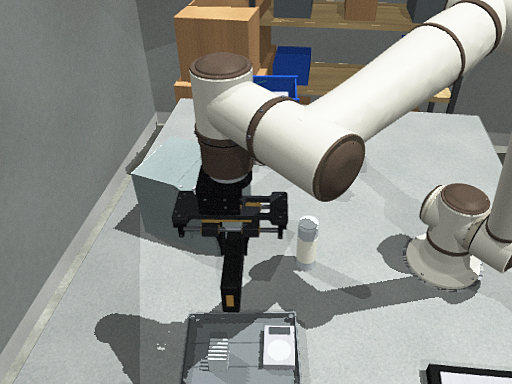

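The view shows the pack held level below the gripper, with its end face at (231,290); the heat sink and drive are still in the tray and the can is at (308,240). Next I'll turn to the bin's heading and carry it over.

Call:
drive_tool --moves '[{"delta_pos": [0, 0, 0], "turn": 0.09, "claw": 0}, {"delta_pos": [0, 0, 0], "turn": 0.145, "claw": 0}, {"delta_pos": [0, 0, 0], "turn": 0.145, "claw": 0}, {"delta_pos": [20, -13, 0], "turn": 0, "claw": 0}, {"delta_pos": [40, -25, 0], "turn": 0, "claw": 0}, {"delta_pos": [46, -30, 0], "turn": 0, "claw": 0}, {"delta_pos": [50, -32, 0], "turn": 0, "claw": 0}, {"delta_pos": [50, -32, 0], "turn": 0, "claw": 0}, {"delta_pos": [50, -32, 0], "turn": 0, "claw": 0}, {"delta_pos": [46, -30, 0], "turn": 0, "claw": 0}, {"delta_pos": [40, -25, 0], "turn": 0, "claw": 0}, {"delta_pos": [19, -12, 0], "turn": 0, "claw": 0}]'

```text
time_s: 8.5
tcp_pos: [0.6321, -0.0827, 0.3199]
ee_rot: [[-0.269, -0.963, -0.003], [-0.963, 0.269, -0.0], [0.001, 0.003, -1.0]]
wrist_force: [0.3, 1.1, -3.0]
gripper_width: 0.347
gripper_force: 29.9
```

```bash
python3 now.py .6335,-.0792,.261,164.6
python3 - <<'E'
from h import *
from station import cams
for n in("wrist","side"):
    c=cams.capture(n);np.savez(f"pics/{n}4.npz",**c);cv2.imwrite(f"pics/{n}4.png",c["color"][...,::-1])
a=cv2.imread("pics/wrist4.png");b=cv2.imread("pics/side4.png")
cv2.imwrite("pics/c4.png",np.hstack([cv2.resize(a,(400,300)),cv2.resize(b[90:290,110:376],(400,300))]))
E
```

```text
8.5 tcp [ 0.6321 -0.0827  0.3199] yawY 164.41 j [  7.  21.  12.  -0. -82. -23.] F [ 0.3  1.1 -3. ] w 0.347 gf 29.9
tool d [-3.8 -0.6 58.9] turn -0.003 rows 2
```

View pics/c4.png

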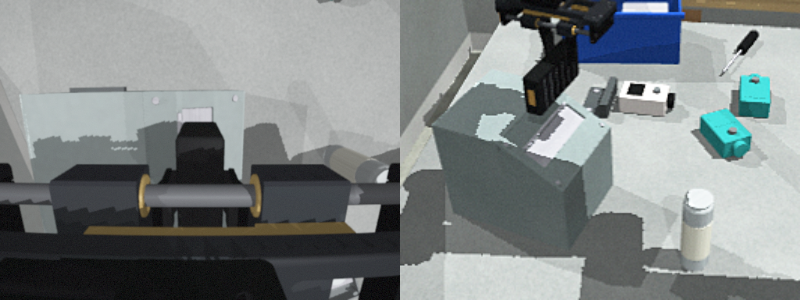

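Left is the wrist view with the pack above the flap; right is the side view with the pack over the pale flap at (555,135). I'll check the slot's position from its colour before going in.

Run:
```python
from h import *
a=np.radians(-15.4);R=np.array([[np.cos(a),-np.sin(a)],[np.sin(a),np.cos(a)]])
for n in("side0","top0"):
    c=np.load(f"pics/{n}.npz");W=cloud(c);col=c["color"].astype(int)
    q=(W[...,:2]-[.708,-.067])@R
    m=(W[...,2]>.15)&(W[...,2]<.215)&(abs(q[...,0])<.12)&(abs(q[...,1])<.1)&(col[...,0]>=col[...,1]-1)
    p=np.c_[q[m],W[m][:,2]]
    print(n,len(p),rect(p[:,:2]),np.percentile(p,[2,50,98],axis=0).round(4).tolist())
c=np.load("pics/side4.npz");W=cloud(c);q=(W[...,:2]-[.708,-.067])@R
m=(W[...,2]>.255)&(W[...,2]<.30)&(abs(q[...,0])<.12)&(abs(q[...,1])<.1)&(c["color"].max(-1)<110)
p=np.c_[q[m],W[m][:,2]];print(len(p),rect(p[:,:2]),np.percentile(p,[2,50,98],axis=0).round(4).tolist())
```

```text
side0 422 (array([-69.2,   0.2]), array([189.3,  98.2]), 89.9) [[-0.0842, -0.0779, 0.1685], [-0.0663, 0.0024, 0.1815], [-0.0458, 0.0756, 0.2028]]
top0 587 (array([-67. ,   0.1]), array([ 97.6, 181.3]), 0.3) [[-0.0828, -0.0749, 0.1692], [-0.0618, 0.0001, 0.1838], [-0.0432, 0.0757, 0.2056]]
291 (array([-83.8,   1.5]), array([139.2,  27.9]), 78.3) [[-0.0863, -0.0667, 0.2748], [-0.0842, 0.0266, 0.2871], [-0.0584, 0.0666, 0.2994]]
```

Call:
drive_tool --moves '[{"delta_pos": [-4, -2, 30], "turn": -0.003, "claw": 0}, {"delta_pos": [0, 0, 28], "turn": 0, "claw": 0}, {"delta_pos": [0, 0, 10], "turn": 0, "claw": 0}, {"delta_pos": [0, 0, 10], "turn": 0, "claw": 0}]'

```text
time_s: 9.1
tcp_pos: [0.636, -0.0757, 0.2439]
ee_rot: [[-0.263, -0.965, 0.001], [-0.965, 0.263, -0.0], [-0.0, -0.001, -1.0]]
wrist_force: [-0.5, -0.4, -2.0]
gripper_width: 0.339
gripper_force: 29.9
```

Call:
drive_tool --moves '[{"delta_pos": [0, 0, 6], "turn": 0, "claw": 0}, {"delta_pos": [0, 0, 6], "turn": 0, "claw": 0}]'

```text
time_s: 9.35
tcp_pos: [0.6368, -0.0763, 0.2343]
ee_rot: [[-0.263, -0.965, 0.004], [-0.965, 0.263, -0.001], [-0.0, -0.004, -1.0]]
wrist_force: [-2.4, 1.7, 8.2]
gripper_width: 0.34
gripper_force: 29.9
```

Call:
drive_tool --moves '[{"delta_pos": [0, 0, 5], "turn": 0, "claw": 0}, {"delta_pos": [0, 0, 5], "turn": 0, "claw": 0}]'

```text
time_s: 9.6
tcp_pos: [0.6355, -0.0761, 0.2237]
ee_rot: [[-0.263, -0.965, 0.001], [-0.965, 0.263, -0.0], [-0.0, -0.001, -1.0]]
wrist_force: [-4.1, 1.0, 2.4]
gripper_width: 0.343
gripper_force: 29.9
```

Call:
drive_tool --moves '[{"delta_pos": [0, 0, 5], "turn": 0, "claw": 0}, {"delta_pos": [0, -1, 5], "turn": 0, "claw": 0}, {"delta_pos": [0, 0, 0], "turn": 0, "claw": 0}]'

```text
time_s: 9.98
tcp_pos: [0.6371, -0.0764, 0.2107]
ee_rot: [[-0.264, -0.965, 0.0], [-0.965, 0.264, -0.0], [0.0, -0.0, -1.0]]
wrist_force: [-1.1, 0.1, -0.5]
gripper_width: 0.345
gripper_force: 29.9
```

```bash
python3 now.py
python3 - <<'E'
from h import *
from station import cams
for n in("wrist","side"):
    c=cams.capture(n);np.savez(f"pics/{n}5.npz",**c);cv2.imwrite(f"pics/{n}5.png",c["color"][...,::-1])
a=cv2.imread("pics/wrist5.png");b=cv2.imread("pics/side5.png")
cv2.imwrite("pics/c5.png",np.hstack([cv2.resize(a,(400,300)),cv2.resize(b[110:230,120:280],(400,300))]))
E
```

```text
9.97 tcp [ 0.6371 -0.0764  0.2107] yawY 164.69 j [  8.  24.   2.   0. -68. -23.] F [-1.1  0.1 -0.5] w 0.345 gf 29.9
```

View pics/c5.png

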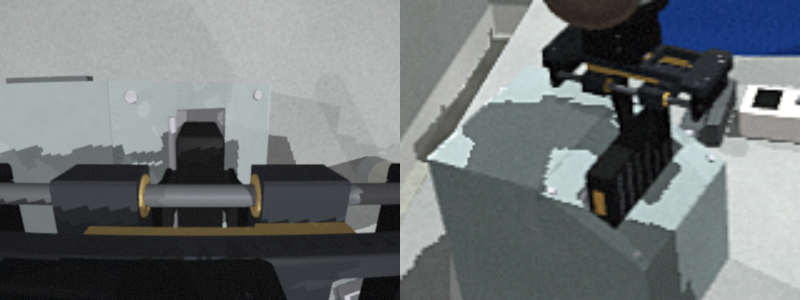

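The pack is standing in the slot with the flap pushed in. I'll go a little further along the guide, open slightly and lift away.

Call:
drive_tool --moves '[{"delta_pos": [0, -1, 3], "turn": 0, "claw": 0}, {"delta_pos": [0, 0, 0], "turn": 0, "claw": 0.45}, {"delta_pos": [0, 0, 0], "turn": 0, "claw": 0.45}, {"delta_pos": [0, 0, -8], "turn": 0, "claw": 0.45}, {"delta_pos": [0, 0, -20], "turn": 0, "claw": 0.5}, {"delta_pos": [0, 0, -40], "turn": 0, "claw": 0.5}, {"delta_pos": [0, 0, -40], "turn": 0, "claw": 0.3}]'

```text
time_s: 10.95
tcp_pos: [0.6378, -0.0767, 0.3184]
ee_rot: [[-0.264, -0.965, 0.001], [-0.965, 0.264, -0.0], [-0.0, -0.001, -1.0]]
wrist_force: [0.1, 0.7, 0.0]
gripper_width: 0.447
gripper_force: 0.0
```

```bash
python3 now.py
python3 - <<'E'
from h import *
from station import cams
c=cams.capture("side");np.savez("pics/side6.npz",**c)
cv2.imwrite("pics/c6.png",cv2.resize(c["color"][110:245,120:300,::-1],(640,480)))
a=np.radians(-15.4);R=np.array([[np.cos(a),-np.sin(a)],[np.sin(a),np.cos(a)]])
W=cloud(c);q=(W[...,:2]-[.708,-.067])@R
m=(W[...,2]>.165)&(W[...,2]<.26)&(abs(q[...,0]+.07)<.06)&(abs(q[...,1])<.09)&(c["color"].max(-1)<70)
p=np.c_[q[m]+[.0675,0],W[m][:,2]-.185];print(len(p))
for z in np.arange(-.02,.07,.01):
    k=(p[:,2]>z)&(p[:,2]<z+.01)
    if k.sum()>4: print(round(z,3),k.sum(),np.percentile(p[k],[2,98],axis=0).round(3).tolist())
E
```

```text
10.95 tcp [ 0.6378 -0.0767  0.3184] yawY 164.71 j [  8.  21.  13.   0. -81. -23.] F [0.1 0.7 0. ] w 0.447 gf 0.0
925
-0.02 69 [[-0.016, -0.058, -0.02], [-0.008, 0.073, -0.01]]
-0.01 88 [[-0.016, -0.06, -0.01], [-0.002, 0.075, -0.001]]
0.0 91 [[-0.016, -0.059, 0.0], [0.013, 0.078, 0.01]]
0.01 91 [[-0.016, -0.061, 0.01], [0.034, 0.075, 0.019]]
0.02 103 [[-0.016, -0.058, 0.02], [0.034, 0.075, 0.03]]
0.03 95 [[-0.016, -0.055, 0.03], [0.011, 0.075, 0.039]]
0.04 388 [[-0.016, -0.059, 0.041], [0.014, 0.073, 0.048]]
```

View pics/c6.png

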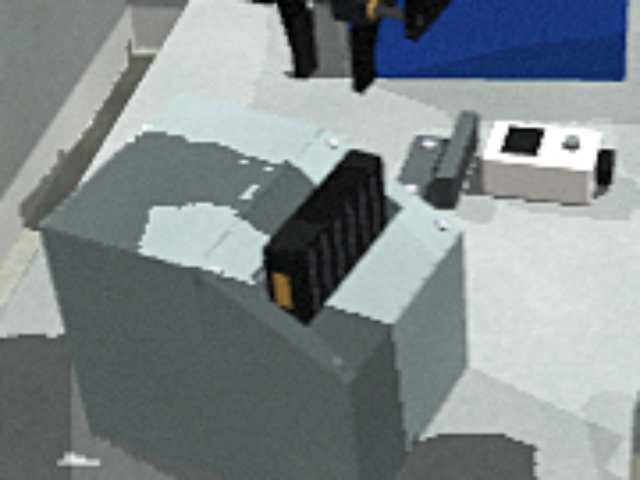

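The pack stands upright in the slot, top about 48 mm above the slot centre, as planned. I'll turn the gripper 90°, nearly close it, and press the pack in from above.

Call:
drive_tool --moves '[{"delta_pos": [0, 0, 0], "turn": 0.157, "claw": 0.15}, {"delta_pos": [0, 0, 0], "turn": 0.157, "claw": 0.15}, {"delta_pos": [0, 0, 0], "turn": 0.157, "claw": 0.15}, {"delta_pos": [0, 0, 0], "turn": 0.157, "claw": 0.15}, {"delta_pos": [0, 0, 0], "turn": 0.157, "claw": 0.15}, {"delta_pos": [0, 0, 0], "turn": 0.157, "claw": 0.15}, {"delta_pos": [0, 0, 0], "turn": 0.157, "claw": 0.15}, {"delta_pos": [0, 0, 0], "turn": 0.157, "claw": 0.15}, {"delta_pos": [0, 0, 0], "turn": 0.157, "claw": 0.15}, {"delta_pos": [0, 0, 0], "turn": 0.157, "claw": 0.15}]'

```text
time_s: 12.25
tcp_pos: [0.6379, -0.0767, 0.3172]
ee_rot: [[-0.963, 0.268, 0.001], [0.268, 0.963, -0.0], [-0.001, 0.0, -1.0]]
wrist_force: [-0.2, -0.5, -0.6]
gripper_width: 0.149
gripper_force: 0.0
```

```bash
python3 now.py .6401,-.0441,.25,74.6
```

```text
12.25 tcp [ 0.6379 -0.0767  0.3172] yawY 74.45 j [   8.   21.   13.    0.  -81. -113.] F [-0.2 -0.5 -0.6] w 0.149 gf 0.0
tool d [ 6.7 32.  67.2] turn -0.003 rows 2
```

Call:
drive_tool --moves '[{"delta_pos": [4, 16, 20], "turn": 0, "claw": 0.15}, {"delta_pos": [3, 16, 25], "turn": 0, "claw": 0.15}, {"delta_pos": [0, 0, 22], "turn": 0, "claw": 0.15}, {"delta_pos": [0, 0, 9], "turn": 0, "claw": 0.15}, {"delta_pos": [0, 0, 6], "turn": 0, "claw": 0.15}]'

```text
time_s: 12.88
tcp_pos: [0.6397, -0.0441, 0.235]
ee_rot: [[-0.965, 0.263, 0.001], [0.263, 0.965, -0.0], [-0.001, 0.0, -1.0]]
wrist_force: [-0.9, -0.5, -0.4]
gripper_width: 0.15
gripper_force: 0.0
```

Call:
drive_tool --moves '[{"delta_pos": [0, 0, 5], "turn": 0, "claw": 0.15}, {"delta_pos": [0, 0, 5], "turn": 0, "claw": 0.15}]'

```text
time_s: 13.12
tcp_pos: [0.6408, -0.0445, 0.2288]
ee_rot: [[-0.965, 0.262, 0.006], [0.262, 0.965, -0.002], [-0.006, 0.0, -1.0]]
wrist_force: [-6.4, 2.6, 21.4]
gripper_width: 0.155
gripper_force: 10.6
```

Call:
drive_tool --moves '[{"delta_pos": [0, 0, 5], "turn": 0, "claw": 0.15}, {"delta_pos": [0, 0, 5], "turn": 0, "claw": 0.15}]'

```text
time_s: 13.38
tcp_pos: [0.6408, -0.0445, 0.2276]
ee_rot: [[-0.966, 0.26, 0.011], [0.26, 0.966, -0.003], [-0.012, -0.0, -1.0]]
wrist_force: [-19.3, 7.8, 45.7]
gripper_width: 0.152
gripper_force: 23.3
```

Pushing straight down jams (46 N). I'll back off, then tip the top of the pack towards −x with the fingers until it lies along the guide, and push square to the face after that.

Call:
drive_tool --moves '[{"delta_pos": [0, 0, -15], "turn": 0, "claw": 0.15}, {"delta_pos": [-16, 0, -20], "turn": 0, "claw": 0.15}, {"delta_pos": [-20, 0, 0], "turn": 0, "claw": 0.15}, {"delta_pos": [0, 0, 0], "turn": 0, "claw": 0.15}]'

```text
time_s: 13.88
tcp_pos: [0.6747, -0.0537, 0.2488]
ee_rot: [[-0.965, 0.264, -0.001], [0.264, 0.965, 0.0], [0.001, 0.0, -1.0]]
wrist_force: [-0.8, 0.3, -0.9]
gripper_width: 0.154
gripper_force: 0.0
```

```bash
cat > bp.py <<'E'
from h import *
from station import cams,monitor
import sys
a=np.radians(-15.4);R=np.array([[np.cos(a),-np.sin(a)],[np.sin(a),np.cos(a)]])
s=monitor.sense();p=np.array(s["tcp_pos"]);b=(p[:2]-[.708,-.067])@R+[.0675,0]
print("t",round(s["time_s"],2),"TCP rel slot XYZ mm",(np.r_[b,p[2]-.185]*1000).round(1),"F",np.round(s["wrist_force"],1))
if len(sys.argv)>1:
    c=cams.capture("side");cv2.imwrite(f"pics/{sys.argv[1]}.png",cv2.resize(c["color"][110:245,120:300,::-1],(640,480)))
    W=cloud(c);q=(W[...,:2]-[.708,-.067])@R
    m=(W[...,2]>.13)&(W[...,2]<.26)&(abs(q[...,0]+.07)<.07)&(abs(q[...,1]-.06)<.04)&(c["color"].max(-1)<75)
    P=np.c_[q[m]+[.0675,0],W[m][:,2]-.185]*1000
    for z in range(-30,70,10):
        k=(P[:,2]>z)&(P[:,2]<z+10)
        if k.sum()>4: print(z,k.sum(),np.percentile(P[k],[2,98],axis=0).round(0).tolist())
E
python3 bp.py c7
```

```text
t 13.88 TCP rel slot XYZ mm [31.9  4.  63.8] F [-0.8  0.3 -0.9]
-30 7 [[-14.0, 36.0, -26.0], [-10.0, 68.0, -20.0]]
-20 33 [[-20.0, 23.0, -19.0], [-9.0, 73.0, -10.0]]
-10 40 [[-16.0, 21.0, -10.0], [15.0, 82.0, -0.0]]
0 47 [[-14.0, 24.0, 0.0], [16.0, 74.0, 10.0]]
10 53 [[-15.0, 23.0, 10.0], [24.0, 75.0, 20.0]]
20 54 [[-15.0, 25.0, 20.0], [14.0, 75.0, 30.0]]
30 73 [[-16.0, 21.0, 30.0], [12.0, 75.0, 40.0]]
40 137 [[-14.0, 22.0, 40.0], [13.0, 72.0, 45.0]]
```

Call:
drive_tool --moves '[{"delta_pos": [0, 0, 16], "turn": 0, "claw": 0.15}, {"delta_pos": [0, 0, 14], "turn": 0, "claw": 0.15}, {"delta_pos": [6, 0, 0], "turn": 0, "claw": 0.15}, {"delta_pos": [6, 0, 0], "turn": 0, "claw": 0.15}, {"delta_pos": [5, 0, -1], "turn": 0, "claw": 0.15}, {"delta_pos": [5, 0, -1], "turn": 0, "claw": 0.15}]'

```text
time_s: 14.68
tcp_pos: [0.6524, -0.0474, 0.2222]
ee_rot: [[-0.965, 0.263, 0.001], [0.263, 0.965, 0.0], [-0.001, 0.0, -1.0]]
wrist_force: [0.7, 0.6, -0.2]
gripper_width: 0.149
gripper_force: 0.1
```

Call:
drive_tool --moves '[{"delta_pos": [5, 0, -1], "turn": 0, "claw": 0.15}, {"delta_pos": [5, 0, -1], "turn": 0, "claw": 0.15}, {"delta_pos": [4, 0, -1], "turn": 0, "claw": 0.15}, {"delta_pos": [0, 0, 0], "turn": 0, "claw": 0.15}]'

```text
time_s: 15.18
tcp_pos: [0.6392, -0.0439, 0.2249]
ee_rot: [[-0.965, 0.263, 0.0], [0.263, 0.965, 0.0], [-0.0, 0.0, -1.0]]
wrist_force: [0.1, -0.9, 0.0]
gripper_width: 0.154
gripper_force: 0.1
```

```bash
python3 bp.py c8
```

```text
t 15.18 TCP rel slot XYZ mm [-5.   4.  39.9] F [ 0.1 -0.9  0. ]
-30 5 [[-50.0, 61.0, -29.0], [-36.0, 73.0, -21.0]]
-20 15 [[-32.0, 23.0, -18.0], [17.0, 75.0, -10.0]]
-10 27 [[-26.0, 30.0, -9.0], [15.0, 77.0, -1.0]]
0 20 [[-32.0, 59.0, 1.0], [5.0, 75.0, 9.0]]
10 25 [[-39.0, 49.0, 10.0], [39.0, 91.0, 20.0]]
20 34 [[-45.0, 42.0, 20.0], [-11.0, 75.0, 29.0]]
30 116 [[-47.0, 22.0, 30.0], [-17.0, 75.0, 40.0]]
40 84 [[-37.0, 21.0, 40.0], [-16.0, 74.0, 49.0]]
60 8 [[-16.0, 21.0, 60.0], [-8.0, 23.0, 69.0]]
```

The pack now leans along the guide, top edge from (−47, 33) to (−17, 49) mm relative to the slot. I'll push it in along the slot axis, pressing mid-face.

Call:
drive_tool --moves '[{"delta_pos": [0, 0, -22], "turn": 0, "claw": 0.15}, {"delta_pos": [18, 0, -4], "turn": 0, "claw": 0.15}, {"delta_pos": [17, 0, 0], "turn": 0, "claw": 0.15}, {"delta_pos": [0, 0, 14], "turn": 0, "claw": 0.15}, {"delta_pos": [0, 0, 6], "turn": 0, "claw": 0.15}, {"delta_pos": [-5, 0, 8.7], "turn": 0, "claw": 0.15}, {"delta_pos": [-5, 0, 8.7], "turn": 0, "claw": 0.15}]'

```text
time_s: 16.1
tcp_pos: [0.6162, -0.0376, 0.2131]
ee_rot: [[-0.965, 0.263, 0.001], [0.263, 0.965, -0.0], [-0.001, -0.0, -1.0]]
wrist_force: [-0.5, 1.0, 3.7]
gripper_width: 0.147
gripper_force: 1.8
```

Call:
drive_tool --moves '[{"delta_pos": [-5, 0, 8.7], "turn": 0, "claw": 0.15}, {"delta_pos": [-5, 0, 8.7], "turn": 0, "claw": 0.15}]'

```text
time_s: 16.35
tcp_pos: [0.6259, -0.0401, 0.1951]
ee_rot: [[-0.965, 0.263, 0.001], [0.263, 0.965, -0.0], [-0.001, 0.0, -1.0]]
wrist_force: [0.2, -0.2, 1.9]
gripper_width: 0.149
gripper_force: 1.1
```

```bash
python3 bp.py c9
```

```text
t 16.35 TCP rel slot XYZ mm [-18.8   4.1  10.1] F [ 0.2 -0.2  1.9]
-30 10 [[-50.0, 21.0, -27.0], [42.0, 96.0, -20.0]]
-20 6 [[-16.0, 70.0, -14.0], [-3.0, 74.0, -11.0]]
-10 37 [[-26.0, 29.0, -10.0], [7.0, 75.0, -0.0]]
0 124 [[-26.0, 22.0, 0.0], [1.0, 74.0, 10.0]]
10 70 [[-29.0, 21.0, 10.0], [34.0, 73.0, 19.0]]
20 6 [[-14.0, 23.0, 21.0], [56.0, 95.0, 27.0]]
30 8 [[-28.0, 21.0, 30.0], [64.0, 36.0, 38.0]]
40 12 [[-33.0, 20.0, 40.0], [-23.0, 25.0, 50.0]]
```

Call:
drive_tool --moves '[{"delta_pos": [-4, 0, 9], "turn": 0, "claw": 0.15}, {"delta_pos": [-5, 0, 9], "turn": 0, "claw": 0.15}, {"delta_pos": [-5, 0, 9], "turn": 0, "claw": 0.15}]'

```text
time_s: 16.77
tcp_pos: [0.6389, -0.0437, 0.1684]
ee_rot: [[-0.965, 0.263, 0.001], [0.263, 0.965, -0.0], [-0.001, 0.0, -1.0]]
wrist_force: [1.3, -0.0, 3.0]
gripper_width: 0.149
gripper_force: 1.4
```

Call:
drive_tool --moves '[{"delta_pos": [-5, 0, 9], "turn": 0, "claw": 0.15}, {"delta_pos": [-4, 0, 8], "turn": 0, "claw": 0.15}]'

```text
time_s: 17.02
tcp_pos: [0.6481, -0.0462, 0.1517]
ee_rot: [[-0.965, 0.263, 0.002], [0.263, 0.965, -0.0], [-0.002, 0.0, -1.0]]
wrist_force: [0.3, -0.6, 5.1]
gripper_width: 0.157
gripper_force: 2.0
```

```bash
python3 bp.py c10
```

```text
t 17.02 TCP rel slot XYZ mm [  4.2   4.1 -33.3] F [ 0.3 -0.6  5.1]
-30 27 [[-50.0, 20.0, -30.0], [25.0, 73.0, -21.0]]
-10 8 [[-9.0, 20.0, -8.0], [3.0, 71.0, -0.0]]
0 9 [[-10.0, 21.0, 1.0], [17.0, 50.0, 10.0]]
30 25 [[-33.0, 38.0, 32.0], [61.0, 93.0, 40.0]]
40 98 [[-36.0, 32.0, 40.0], [37.0, 93.0, 50.0]]
50 110 [[-36.0, 21.0, 50.0], [34.0, 94.0, 60.0]]
60 127 [[-36.0, 22.0, 60.0], [33.0, 98.0, 70.0]]
```

Call:
drive_tool --moves '[{"delta_pos": [-2, 0, 5], "turn": 0, "claw": 0.15}, {"delta_pos": [-1, 0, 4], "turn": 0, "claw": 0.15}, {"delta_pos": [0, 0, 0], "turn": 0, "claw": 0.15}]'

```text
time_s: 17.45
tcp_pos: [0.6519, -0.0471, 0.1443]
ee_rot: [[-0.965, 0.263, 0.005], [0.263, 0.965, -0.001], [-0.005, 0.001, -1.0]]
wrist_force: [3.2, -0.8, 5.1]
gripper_width: 0.149
gripper_force: 3.7
```

Call:
drive_tool --moves '[{"delta_pos": [-1.5, 0, 2.5], "turn": 0, "claw": 0.15}, {"delta_pos": [0, 0, 0], "turn": 0, "claw": 0.15}]'

```text
time_s: 17.7
tcp_pos: [0.6522, -0.0472, 0.1435]
ee_rot: [[-0.965, 0.262, 0.003], [0.262, 0.965, -0.001], [-0.003, 0.0, -1.0]]
wrist_force: [-4.1, -0.1, 12.7]
gripper_width: 0.146
gripper_force: 8.3
```

```bash
python3 bp.py
python3 - <<'E'
from station import cams
import cv2,numpy as np
c=cams.capture("wrist");cv2.imwrite("pics/w11.png",c["color"][...,::-1])
c=cams.capture("side");cv2.imwrite("pics/s11.png",c["color"][...,::-1])
a=cv2.imread("pics/w11.png");b=cv2.imread("pics/s11.png")
cv2.imwrite("pics/c11.png",np.hstack([cv2.resize(a,(400,300)),cv2.resize(b[110:230,120:280],(400,300))]))
E
```

```text
t 17.7 TCP rel slot XYZ mm [  8.5   4.3 -41.5] F [-4.1 -0.1 12.7]
```

Call:
drive_tool --moves '[{"delta_pos": [2, 0, -10], "turn": 0, "claw": 0.15}, {"delta_pos": [4, 0, -20], "turn": 0, "claw": 0.15}, {"delta_pos": [4, 0, -40], "turn": 0, "claw": 0.15}, {"delta_pos": [0, 0, -50], "turn": 0, "claw": 0.15}, {"delta_pos": [60, 0, -20], "turn": 0, "claw": 0.15}, {"delta_pos": [0, 0, 0], "turn": 0, "claw": 0.15}]'

```text
time_s: 18.55
tcp_pos: [0.5814, -0.0284, 0.2818]
ee_rot: [[-0.965, 0.262, 0.0], [0.262, 0.965, 0.001], [0.0, 0.001, -1.0]]
wrist_force: [0.4, -0.3, -0.1]
gripper_width: 0.152
gripper_force: 0.0
```

```bash
python3 bp.py
python3 - <<'E'
from station import cams
import cv2,numpy as np
c=cams.capture("top");t=c["color"][70:185,205:320,::-1]
c=cams.capture("side");b=c["color"][120:250,120:270,::-1]
cv2.imwrite("pics/c12.png",np.hstack([cv2.resize(t,(400,400)),cv2.resize(b,(400,400))]))
E
```

```text
t 18.55 TCP rel slot XYZ mm [-64.8   3.6  96.8] F [ 0.4 -0.3 -0.1]
```

View pics/c12.png

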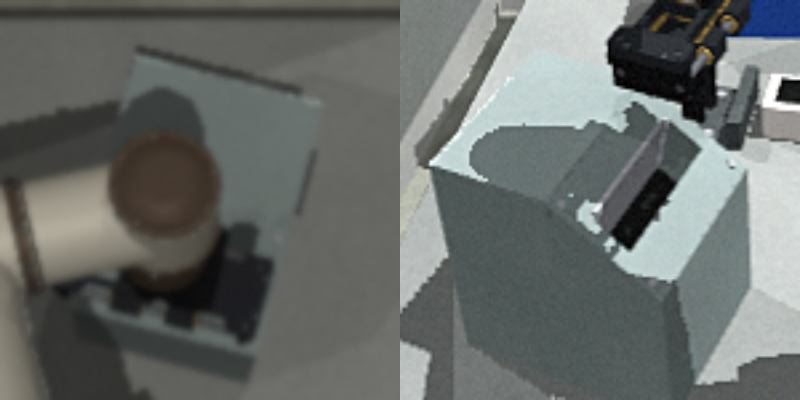

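The side view (right) shows the flap still held open at (650,180), with the pack's black rear face just inside the slot at (645,205): pinched and not yet dropped. I'll measure how deep the rear face sits.

```bash
cat > rear.py <<'E'
from h import *
from station import cams
a=np.radians(-15.4);R=np.array([[np.cos(a),-np.sin(a)],[np.sin(a),np.cos(a)]])
c=cams.capture("side");W=cloud(c);q=(W[...,:2]-[.708,-.067])@R+[.0675,0]
X,Y,Z=q[...,0]*1e3,q[...,1]*1e3,(W[...,2]-.185)*1e3
dep=X*.5-Z*.866;u=X*.866+Z*.5
m=(abs(Y)<82)&(dep>5)&(dep<100)&(abs(u)<30)
print(m.sum(),"black:")
k=m&(c["color"].max(-1)<60)
for lo in range(-24,24,6):
    kk=k&(u>=lo)&(u<lo+6)
    if kk.sum()>3: print("u",lo,kk.sum(),"depth",np.percentile(dep[kk],[5,50,95]).round(1),"Y",np.percentile(Y[kk],[2,98]).round(0))
k=m&(c["color"].min(-1)>90); 
if k.sum(): print("light",k.sum(),np.percentile(np.c_[u[k],dep[k]],[5,50,95],axis=0).round(1).tolist())
E
python3 rear.py
```

```text
489 black:
u -24 12 depth [42.1 44.5 46.9] Y [-45.  40.]
u -18 59 depth [42.5 45.6 48.1] Y [-60.  40.]
u -12 59 depth [41.6 44.8 47.8] Y [-62.  39.]
u -6 58 depth [42.4 44.7 47.8] Y [-58.  38.]
u 0 57 depth [42.5 45.  48. ] Y [-59.  40.]
u 6 7 depth [43.  47.5 49.2] Y [-39.  28.]
light 61 [[-21.3, 6.7], [10.3, 32.9], [19.0, 44.7]]
```

The rear face is at 45 mm, right at the drop point, so it needs only a short brisk knock.

Call:
drive_tool --moves '[{"delta_pos": [-20, 0, 40], "turn": 0, "claw": 0.15}, {"delta_pos": [-19, 0, 39], "turn": 0, "claw": 0.15}, {"delta_pos": [0, 0, 0], "turn": 0, "claw": 0.15}, {"delta_pos": [-17, 0, 30], "turn": 0, "claw": 0.15}, {"delta_pos": [-17, 0, 30], "turn": 0, "claw": 0.15}, {"delta_pos": [0, 0, 0], "turn": 0, "claw": 0.15}]'

```text
time_s: 19.45
tcp_pos: [0.652, -0.0481, 0.1415]
ee_rot: [[-0.965, 0.263, -0.008], [0.263, 0.965, -0.0], [0.008, -0.003, -1.0]]
wrist_force: [-11.7, 2.6, 3.8]
gripper_width: 0.151
gripper_force: 38.4
```

```bash
python3 bp.py;python3 rear.py
```

```text
t 19.45 TCP rel slot XYZ mm [  8.5   3.3 -43.5] F [-11.7   2.6   3.8]
194 black:
u -24 8 depth [24.1 27.  34.5] Y [-11.  22.]
u -18 45 depth [12.3 28.  92.7] Y [-28.  21.]
u -12 51 depth [ 6.2 25.3 95. ] Y [-24.  21.]
u -6 25 depth [10.7 45.7 97.1] Y [-22.  31.]
light 24 [[-22.1, 8.5], [-1.9, 32.2], [16.7, 90.4]]
```

Call:
drive_tool --moves '[{"delta_pos": [2, 0, -10], "turn": 0, "claw": 0.15}, {"delta_pos": [4, 0, -20], "turn": 0, "claw": 0.15}, {"delta_pos": [4, 0, -40], "turn": 0, "claw": 0.15}, {"delta_pos": [0, 0, -50], "turn": 0, "claw": 0.1}, {"delta_pos": [60, 0, -20], "turn": 0, "claw": 0}, {"delta_pos": [0, 0, 0], "turn": 0, "claw": 0}]'

```text
time_s: 20.25
tcp_pos: [0.587, -0.0297, 0.2862]
ee_rot: [[-0.965, 0.262, 0.008], [0.262, 0.965, 0.001], [-0.007, 0.003, -1.0]]
wrist_force: [-0.1, 0.2, -0.4]
gripper_width: 0.017
gripper_force: 0.0
```

```bash
python3 bp.py;python3 rear.py
python3 - <<'E'
from h import *
a=np.radians(-15.4);R=np.array([[np.cos(a),-np.sin(a)],[np.sin(a),np.cos(a)]])
from station import cams
c=cams.capture("side");W=cloud(c);q=(W[...,:2]-[.708,-.067])@R+[.0675,0]
X,Y,Z=q[...,0]*1e3,q[...,1]*1e3,(W[...,2]-.185)*1e3
u=X*.866+Z*.5;dep=X*.5-Z*.866;m=(abs(Y)<70)&(abs(u)<18)&(dep>-15)
print("slot area depth",np.percentile(dep[m],[2,25,50,75,98]).round(1),m.sum())
E
```

```text
t 20.25 TCP rel slot XYZ mm [-59.1   3.9 101.2] F [-0.1  0.2 -0.4]
173 black:
light 166 [[-20.5, 5.1], [-4.1, 5.9], [16.9, 8.0]]
slot area depth [0.1 2.3 3.8 4.8 7.3] 491
```

The flap now reads shut, flat at the face with nothing black in the slot. Next I'll measure the counter again, together with its turquoise neighbours and the flap.

```bash
python3 - <<'E'
from h import *
from station import cams
c=cams.capture("top");W=cloud(c);col=c["color"].astype(int);v,u=np.mgrid[0:384,0:512]
x,y,z=W[...,0],W[...,1],W[...,2]
tq=(col[...,1]>col[...,0]+40)&(z>.02)&(z<.06)&(x>.2)&(x<.5)
n,l,st,_=cv2.connectedComponentsWithStats(tq.astype(np.uint8))
for i in range(1,n):
    if st[i,4]>40: P=W[l==i]; print("turq",P.min(0).round(3),P.max(0).round(3))
m=(u>335)&(u<365)&(v>165)&(v<210)&(z>.042)&(z<.056)&(col.min(-1)>70)&(x<.595); print("body",rect(W[m][:,:2]))
m=(u>335)&(u<365)&(v>165)&(v<210)&(z>.02)&(z<.056)&(x<.595)
a=np.radians(-2.9);e=np.array([np.cos(a),np.sin(a)]);s=W[m][:,:2]@e;print("along",np.percentile(s,[.5,99.5]), "btn y",np.median(W[m][s<s.min()+.012][:,1]))
c=cams.capture("side");b=c["color"][120:250,120:270,::-1];cv2.imwrite("pics/c13.png",cv2.resize(b,(460,400)))
E
python3 now.py .425,-.408,.28,87
```

```text
turq [ 0.282 -0.363  0.026] [ 0.388 -0.238  0.059]
turq [ 0.236 -0.526  0.023] [ 0.304 -0.398  0.059]
body (array([ 525.5, -413.6]), array([ 67.3, 109.9]), 87.0)
along [0.4762155  0.60060245] btn y -0.4096290509107781
20.45 tcp [ 0.5888 -0.0301  0.2811] yawY 74.74 j [  13.   17.    1.    0.  -74. -118.] F [ 0.3  0.  -0.4] w 0.002 gf 0.0
tool d [  58.6 -407.7    1. ] turn -0.214 rows 9
```

View pics/c13.png

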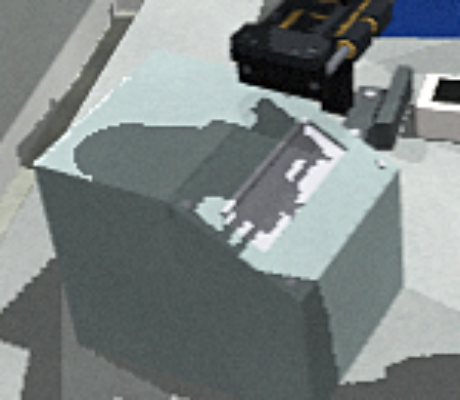

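The flap is shut flush at (290,185) and the pack is inside. On to the counter: body centre (0.5255, −0.4136), button face at about x = 0.4545.

Call:
drive_tool --moves '[{"delta_pos": [0, 0, 0], "turn": -0.107, "claw": 0}, {"delta_pos": [0, 0, 0], "turn": -0.107, "claw": 0}, {"delta_pos": [18, -48.5, 0], "turn": 0, "claw": 0}, {"delta_pos": [18, -48.5, 0], "turn": 0, "claw": 0}, {"delta_pos": [18, -48.5, 0], "turn": 0, "claw": 0}, {"delta_pos": [18, -48.5, 0], "turn": 0, "claw": 0}, {"delta_pos": [18, -48.5, 0], "turn": 0, "claw": 0}, {"delta_pos": [18, -48.5, 0], "turn": 0, "claw": 0}, {"delta_pos": [18, -48.5, 0], "turn": 0, "claw": 0}, {"delta_pos": [18, -48.5, 0], "turn": 0, "claw": 0}, {"delta_pos": [0, 0, 40], "turn": 0, "claw": 0}, {"delta_pos": [0, 0, 50], "turn": 0, "claw": 0}]'

```text
time_s: 21.95
tcp_pos: [0.4245, -0.412, 0.1897]
ee_rot: [[-0.999, 0.054, 0.001], [0.054, 0.999, -0.001], [-0.001, -0.001, -1.0]]
wrist_force: [0.9, -0.5, -0.9]
gripper_width: 0.011
gripper_force: 0.0
```

```bash
python3 now.py .425,-.4085,.014,87
```

```text
21.95 tcp [ 0.4245 -0.412   0.1897] yawY 86.88 j [-28.  20.  -7.   0. -62. -65.] F [ 0.9 -0.5 -0.9] w 0.011 gf 0.0
tool d [ -0.    3.7 175.7] turn -0.002 rows 4
```

Call:
drive_tool --moves '[{"delta_pos": [0, 4, 50], "turn": 0, "claw": 0}, {"delta_pos": [0, 0, 50], "turn": 0, "claw": 0}, {"delta_pos": [0, 0, 45], "turn": 0, "claw": 0}, {"delta_pos": [0, 0, 20], "turn": 0, "claw": 0}, {"delta_pos": [0, 0, 8], "turn": 0, "claw": 0}, {"delta_pos": [-8, 0, 0], "turn": 0, "claw": 0}, {"delta_pos": [-7, 0, 0], "turn": 0, "claw": 0}, {"delta_pos": [-4, 0, 0], "turn": 0, "claw": 0}, {"delta_pos": [-4, 0, 0], "turn": 0, "claw": 0}, {"delta_pos": [-4, 0, 0], "turn": 0, "claw": 0}, {"delta_pos": [-4, 0, 0], "turn": 0, "claw": 0}]'

```text
time_s: 23.32
tcp_pos: [0.455, -0.4075, 0.0179]
ee_rot: [[-0.999, 0.052, -0.001], [0.052, 0.999, 0.0], [0.001, 0.0, -1.0]]
wrist_force: [-2.9, 0.0, 1.7]
gripper_width: 0.003
gripper_force: 1.3
```

Call:
drive_tool --moves '[{"delta_pos": [-4, 0, 0], "turn": 0, "claw": 0}, {"delta_pos": [-4, 0, 0], "turn": 0, "claw": 0}, {"delta_pos": [0, 0, 0], "turn": 0, "claw": 0}]'

```text
time_s: 23.7
tcp_pos: [0.4642, -0.4081, 0.0177]
ee_rot: [[-0.999, 0.052, 0.002], [0.052, 0.999, -0.001], [-0.002, -0.001, -1.0]]
wrist_force: [0.2, 0.7, 1.3]
gripper_width: 0.002
gripper_force: 0.2
```

Pushing steadily with about 2–3 N of slide. I'll continue in small steps until the force rises.

Call:
drive_tool --moves '[{"delta_pos": [-3, 0, 0], "turn": 0, "claw": 0}, {"delta_pos": [-3, 0, 0], "turn": 0, "claw": 0}]'

```text
time_s: 23.95
tcp_pos: [0.4687, -0.4081, 0.0177]
ee_rot: [[-0.999, 0.052, -0.001], [0.052, 0.999, 0.001], [0.001, 0.001, -1.0]]
wrist_force: [-3.3, -0.4, 2.3]
gripper_width: 0.006
gripper_force: 1.9
```

Call:
drive_tool --moves '[{"delta_pos": [-3, 0, 0], "turn": 0, "claw": 0}, {"delta_pos": [-2, 0, 0], "turn": 0, "claw": 0}]'

```text
time_s: 24.2
tcp_pos: [0.4733, -0.4084, 0.0177]
ee_rot: [[-0.999, 0.052, -0.002], [0.052, 0.999, 0.001], [0.002, 0.001, -1.0]]
wrist_force: [-7.9, -0.3, 5.2]
gripper_width: 0.007
gripper_force: 4.3
```

Call:
drive_tool --moves '[{"delta_pos": [-2, 0, 0], "turn": 0, "claw": 0}, {"delta_pos": [-2, 0, 0], "turn": 0, "claw": 0}]'

```text
time_s: 24.45
tcp_pos: [0.4733, -0.4082, 0.0176]
ee_rot: [[-0.999, 0.053, -0.01], [0.053, 0.999, 0.003], [0.01, 0.003, -1.0]]
wrist_force: [-15.3, -2.1, 9.4]
gripper_width: 0.003
gripper_force: 7.7
```

The push has stalled at 15 N, so the button is fully in against the stop. I'll hold briefly, then let go.

Call:
drive_tool --moves '[{"delta_pos": [0, 0, 0], "turn": 0, "claw": 0}, {"delta_pos": [4, 0, 0], "turn": 0, "claw": 0}, {"delta_pos": [5, 0, 0], "turn": 0, "claw": 0}, {"delta_pos": [15, 0, 0], "turn": 0, "claw": 0}, {"delta_pos": [20, 0, -10], "turn": 0, "claw": 0}, {"delta_pos": [0, 0, -50], "turn": 0, "claw": 0}, {"delta_pos": [0, 0, -60], "turn": 0, "claw": 0}, {"delta_pos": [0, 0, -60], "turn": 0, "claw": 0}, {"delta_pos": [0, 0, 0], "turn": 0, "claw": 0}]'

```text
time_s: 25.58
tcp_pos: [0.4368, -0.4085, 0.2052]
ee_rot: [[-0.999, 0.051, 0.013], [0.051, 0.999, -0.009], [-0.014, -0.008, -1.0]]
wrist_force: [0.7, -0.1, -1.8]
gripper_width: 0.01
gripper_force: 0.0
```

```bash
python3 now.py
python3 - <<'E'
from h import *
from station import cams
c=cams.capture("top");W=cloud(c);col=c["color"].astype(int);v,u=np.mgrid[0:384,0:512];z=W[...,2];x=W[...,0]
w=(u>335)&(u<365)&(v>155)&(v<210)&(z>.02)&(z<.056)
m=w&(z>.042)&(col.min(-1)>70)&(x<.61); print("body",rect(W[m][:,:2]))
m=(z>.15)&(u>205)&(u<245)&(v>190)&(v<240)&(z<.17);print("can",rect(W[m][:,:2]))
c=cams.capture("side");cv2.imwrite("pics/s14.png",c["color"][...,::-1])
W=cloud(c);P=W[(W[...,2]>.045)&(W[...,2]<.064)&(abs(W[...,0]-.548)<.06)&(abs(W[...,1]-.37)<.08)];print("sink",rect(P[:,:2]))
E
```

```text
25.57 tcp [ 0.4368 -0.4085  0.2052] yawY 87.05 j [-28.  20.  -6.   0. -64. -65.] F [ 0.7 -0.1 -1.8] w 0.01 gf 0.0
body (array([ 506.4, -403.3]), array([63.1, 11.9]), 56.7)
can (array([376.2,  59.2]), array([47. , 47.2]), 44.6)
sink (array([547. , 380.1]), array([41.1, 53.7]), 6.0)
```

View pics/s14.png

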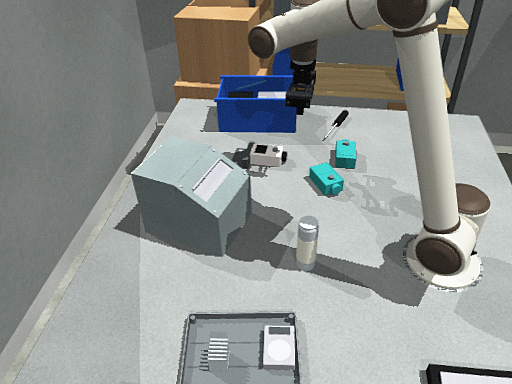

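The view shows the counter flat against its stop at (265,155) with the button out. The flap is shut at (212,178), the can is upright at (307,243), and the heat sink and drive are in place. I'm handing in.

```bash
python3 -c "
from station import ticket
print(ticket.finish_job())"
```

```text
the job is handed in; nothing more can be done
None
```

The job is handed in at about 26 s of the 67 s limit: the pack is in the bin with the flap shut, and the counter is flat at its stop after a full button press. The heat sink, drive and can are in place in the last pictures, but the hand-in returned no verdict.

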